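# Charge the polisher and hold its gate open

## Robot

A 6-joint arm with a two-finger parallel gripper is mounted at the origin on the work surface. World frame = base frame: x ahead of the robot, y to its left, z up, the work surface at z = 0. Lengths are in mm, angles in rad, forces in N, time in s.
With the tool pointing down it reaches from about 400 to 925 mm from the base axis. Payload 12.5 kg.
Tool frame: the origin (TCP) lies on the front face of the gripper's body, between the roots of the fingers; the fingertips stand 78 mm ahead of it and the grasp point (between the pads) lies 59 mm ahead of it (env.nose_length is the distance from the TCP to the fingertips, in mm); z points along the fingers, y is the line along which they close (so a half turn about z gives the same grasp; the last joint's range is limited). The gripper opens to 95 mm and grips with 3 to 60 N. Pads are 20 mm wide; open, the fingers measure 119 mm over their backs; the gripper's body (75 mm by 180 mm) begins 59 mm behind the grasp point.
Start: joints at [1.089, 0.491, 1.559, -0, 1.092, -0.106], TCP at [229.367, 581.402, 292.261] pointing down, gripper open.
Joint ranges: [-3.1, 3.1], [-0.84, 2.19], [0.05, 2.79], [-1.13, 4.28], [0.06, 2.93], [-2.69, 2.69]. Speed limits (rad/s): [2.22, 2.22, 2.79, 3.14, 3.14, 3.14].

## Interface

Orientations are given as [roll, pitch, yaw] about the fixed x, y, z axes, in that order (R = Rz(yaw) Ry(pitch) Rx(roll)).
In Python, from cell import env gives the robot as it stands.
- The arm moves only by the tool jog_arm, never from a script. Its argument "motion" is a list of rows, each a list of 7 numbers: the turn, a rotation vector about the tool's x, y, z in degrees, then the shift along the tool's x, y, z in mm, then the finger opening in mm, from 0 to 95.1. In form: [[wx, wy, wz, x, y, z, hand], ...]. A call has 1 to 10 rows; each row shifts and turns the commanded pose from where the row before left it, along the tool's axes as they then stand; what a row does not reach is not made up. A row lasts 1/8 s, in which the tool goes at most 62.5 mm and 10.7 degrees, less where a joint would pass 70% of its speed; a pose out of reach is approached as far as the arm can. A call is refused whole if a number of a shift passes 62.5 or a number of a turn 10.7, either way. A call with a gripper value outside its range is refused whole. The fingers move at their own pace and stop on an object; the grip force is fixed at half the most. Time passes only in rows, so rows that do not move let the fingers close. It gives the time, the measured TCP pose, the force, the opening and the grip force at its end, in the units of the state.
- env.state(): the state, without advancing time (a new reading comes with each control period).
- env.read_camera(name): name is "scene" or "top"; returns a dict with "color" (480x640x3 uint8, red, green, blue), "z_map" (480x640 float32, mm along the optical axis (not along the pixel's ray), 0 where there is no reading), "camera_matrix" (3x3 intrinsics, pixels), "world_to_cam" (4x4, takes a point from world to camera coordinates). Camera axes: x right, y up, looking along -z (the intrinsics and any distortion apply to the point x, -y, -z); pixel columns grow to the right and rows downward; lengths in mm; the calibration is good to about 2 mm. A picture is of the moment at which its call begins.
- env.job_done(): hands the job in; it is judged then, once.
Trained networks look in the newest picture that a camera, given by its name, has taken for a name from the list of things; names that differ only in an ending like _2 or _b are one class to them, and where a whole thing is asked for, a point or a joint stands for the part that bears it (a point fixed in the world has none). Each returns a list of dicts, best first, with "score" (0 to 1); they miss things now and then, are a little off and sometimes report something else, mostly with a low value. They report only what shows in the picture. A call takes as long as a camera call. They do not tell look-alikes from the thing itself.
- env.recognise(camera, thing): "location" ([column, row] in pixels, amid what is visible of it).
The state is a dict: "t": time; "joints": joint angles; "qvel": joint speeds; "tau": joint torques, N m; "eef_pos": TCP position; "tcp_rot": TCP orientation; "ft_force": force on the tool from outside, world axes, zero at the start; "moment": the same for the moment, N m; "opening": opening from 0.0 (shut) to 1.0 (fully open); "grip_force": force on a finger pad.
Only numpy, scipy, OpenCV 4.12 (cv2) and the standard library are available. Lean on these libraries where they do the work, as an engineer would, in place of code of your own. Each camera call takes 0.05 s, during which the arm holds its last target. There are 200 camera calls.

## Task

With the scoop, take at least three of the four white polishing balls out of the tray and tip them into the polisher's funnel while its gate is shut, then set the scoop down upright in the tray or on the table and let go of it. Then grip the gate's post, pull the spring-loaded gate out until the post is level with the small fin beside the rail, so that at least three balls drop into the pan below, and keep it there: finish while still holding it at the mark. Leave the other things on the table where they are.

Things in the scene. Friction and masses are not known exactly. Their poses are not given: they have to be found in the camera images.
- tray: fixed dark steel tray, 220 (x) x 118 (y) x 30 mm high, walls and floor 5 mm thick; it stands ahead and to the left. Origin: centre of its underside, on the table. Its -x end faces roughly towards the robot; the balls start in the half at -x, the scoop stands at +x
- scoop: loose aluminium scoop, 150 g, standing flat in the tray. Floor 80 (x) x 96 (y) x 2.5 mm, side walls 32 mm high (from x = -20 mm back), back wall 45 mm high; its open front (edge at x = -40 mm) faces its -x, to the balls and the robot. It nearly spans the tray: dragged along -x it gathers all the balls against the tray's end. Origin: centre of its underside; z up
- scoop_grip (a point): middle of the scoop's upright wooden grip, at x = +20, y = 0, z = 82.5 mm of the scoop. The grip is 26 mm (x) by 18 mm (y, the pinch width) and reaches from 50 to 115 mm above the scoop's underside
- scoop_bowl (a point): middle of the scoop's bowl, 14 mm above its origin; a ball within 58 mm of it lies in the lifted scoop
- ball0_center (a point): white ceramic polishing ball, 20 mm diameter, 14 g, loose on the tray's floor; this point is its centre. Balls roll off the scoop once its mouth dips and stay in it when its mouth is raised about 10 degrees
- ball1_center (a point): white ceramic polishing ball, 20 mm diameter, 14 g, loose on the tray's floor; this point is its centre. Balls roll off the scoop once its mouth dips and stay in it when its mouth is raised about 10 degrees
- ball2_center (a point): white ceramic polishing ball, 20 mm diameter, 14 g, loose on the tray's floor; this point is its centre. Balls roll off the scoop once its mouth dips and stay in it when its mouth is raised about 10 degrees
- ball3_center (a point): white ceramic polishing ball, 20 mm diameter, 14 g, loose on the tray's floor; this point is its centre. Balls roll off the scoop once its mouth dips and stay in it when its mouth is raised about 10 degrees
- hopper: fixed polisher with charging hopper, ahead and to the right; its -x side faces roughly the robot. Origin: centre of its underside. Two rails, at y = +/-50 mm, top 85 mm high, run out to x = -215 mm. Four 10 mm legs at x, y = +/-80 mm are 150 mm high. Below the funnel is an open black rubber pan, 138 mm square inside, centred on the origin, rim 52 mm high
- funnel_mid (a point): point on the axis of the hopper's round steel funnel, 125 mm above the table, straight over the hopper's origin. The funnel's mouth is 138 mm wide inside, its rim 166 mm above the table; it narrows to a 54 mm outlet at 92 mm height, which the gate closes from below
- gate (a joint): gate slide, m: 0 = shut (its spring holds it there), grows as it is pulled out along the hopper's -x; stop at 0.075. The spring pulls back with about 4 N when shut and 9 N at 0.055; let go, it shuts at once
- gate_post (a point): centre of the top of the gate's pull post, an upright dark steel round post, 18 mm diameter, from 93 to 145 mm above the table. It stands in the middle of a crossbar (110 mm along y, 14 mm along x) lying across the two rails; at x = -100 mm of the hopper when shut. Axes as the hopper's
- fin: fixed mark: small upright dark steel fin, 4 mm thick along x, 5 mm wide, clipped outside the rail at y = -61.5 mm of the hopper, 74 to 110 mm above the table, 50 to 60 mm out from the shut post. Origin: centre of its underside; axes as the hopper's. The gate is at the mark when post and fin have the same x in the hopper's frame
- wax_tin: bystander: low round steel tin, 42 mm across, 30 mm high, between tray and hopper
- finial: bystander: turned reddish-brown wooden finial, 64 mm across, 125 mm high, at the far left
- glue: bystander: white glue bottle, 52 mm across, 140 mm high, at the far right
- blank: bystander: dark wooden block 70 x 45 x 35 mm, beyond the middle
- cup: bystander: white ceramic cup, 72 mm across, 85 mm high, on the right
Things that resemble listed ones, but are neither listed nor needed, are in the scene too. What is shaped like the scoop but yellow is not meant.

How it is judged (in metres and radians):
On the way, in this order (a step that is already met when the one before it is completed fails the run):
1. at least three balls lie in the scoop, lifted clear of the tray (height (world z) of scoop above 0.05 m and (distance between each of ball0_center, ball1_center, ball2_center and scoop_bowl below 0.058 m or distance between each of ball0_center, ball1_center, ball3_center and scoop_bowl below 0.058 m or distance between each of ball0_center, ball2_center, ball3_center and scoop_bowl below 0.058 m or distance between each of ball1_center, ball2_center, ball3_center and scoop_bowl below 0.058 m)), for 0.2 s.
2. at least three balls lie in the funnel on the shut gate (value of joint gate below 0.008 m and (distance between each of ball0_center, ball1_center, ball2_center and funnel_mid below 0.055 m or distance between each of ball0_center, ball1_center, ball3_center and funnel_mid below 0.055 m or distance between each of ball0_center, ball2_center, ball3_center and funnel_mid below 0.055 m or distance between each of ball1_center, ball2_center, ball3_center and funnel_mid below 0.055 m)), for 0.2 s.
3. the scoop is set down upright and let go, the gate still shut (height (world z) of scoop below 0.035 m and angle between scoop's own z axis and vertical below 0.35 rad and linear speed of scoop below 0.03 m/s and contact force between the fingers and scoop below 0.1 N and value of joint gate below 0.008 m), for 0.2 s.
At the end, for the whole second after the job is handed in: The fingers hold the gate still with its post within 7 mm of the fin (along the slide), against the spring; at least three balls lie in the pan; the scoop stands low and upright (underside under 35 mm, tilt under 20 degrees), at rest and not touched (x of gate_post in the frame of fin between -0.007 and 0.007 m and velocity of joint gate between -0.01 and 0.01 m/s and contact force between the fingers and hopper above 2 N and (distance between each of ball0_center, ball1_center, ball2_center and hopper below 0.094 m or distance between each of ball0_center, ball1_center, ball3_center and hopper below 0.094 m or distance between each of ball0_center, ball2_center, ball3_center and hopper below 0.094 m or distance between each of ball1_center, ball2_center, ball3_center and hopper below 0.094 m) and height (world z) of scoop below 0.035 m and angle between scoop's own z axis and vertical below 0.35 rad and linear speed of scoop below 0.03 m/s and contact force between the fingers and scoop below 0.1 N); the arm keeps its last pose, push and grip.
It fails at once if a bystander is moved by more than 30 mm (distance of any of wax_tin, finial, glue, blank, cup from where it was at the start of the episode above 0.03 m).
It also fails if it takes over 61 s, if anything falls off the work surface, if the arm or the gripper's body presses on something with over 40 N, if the wrist force passes 120 N, or if a joint passes its speed limit or range.

## Working session

There is one attempt and no reset: what is moved stays moved. The work goes in short steps, Python scripts to look and compute and a tool call to move; the robot and the scene stay as the last step left them, time stands still between calls to the robot, and variables do not carry over. Pictures are saved under pics/ and viewed, at most 10 in all, crops included, and the job is handed in when it is done.

Besides the shell and the picture viewer there is one more tool, called after "Request:" as name(argument=value, ...), one argument or row to a line, values as JSON. jog_arm: Moves the arm, as the interface text tells. Its arguments: {"type":"object","properties":{"motion":{"type":"array"}},"required":["motion"]}

```bash
mkdir -p pics; ls; cat > h.py <<'E'
import numpy as np, cv2
from cell import env
def unproj(c,u,v,z=None):
    K=c["camera_matrix"];d=z if z else c["z_map"][int(v),int(u)]
    p=np.array([(u-K[0,2])/K[0,0]*d,-(v-K[1,2])/K[1,1]*d,-d,1])
    return (np.linalg.inv(c["world_to_cam"])@p)[:3]
def cloud(c):
    K=c["camera_matrix"];d=c["z_map"];v,u=np.mgrid[:480,:640]
    P=np.stack([(u-K[0,2])/K[0,0]*d,-(v-K[1,2])/K[1,1]*d,-d,np.ones_like(d)],-1)
    return (P@np.linalg.inv(c["world_to_cam"]).T)[...,:3]
def proj(c,p):
    q=c["world_to_cam"]@np.append(p,1);K=c["camera_matrix"];q=q*[1,-1,-1,1]
    return (K@q[:3])[:2]/q[2]
E
python3 - <<'E'
from h import *
for n in("scene","top"):
    c=env.read_camera(n); cv2.imwrite(f"pics/{n}0.png",c["color"][...,::-1]); np.savez(n+"0.npz",**c)
    P=cloud(c)
    for t in ["tray","scoop","scoop_grip","ball0_center","hopper","funnel_mid","gate_post","fin","wax_tin"]:
        try:
            r=env.recognise(n,t)
            print(n,t,[(round(x["score"],2),np.round(x["location"]).astype(int).tolist(),P[int(x["location"][1]),int(x["location"][0])].round().tolist()) for x in r[:6]])
        except Exception as e: print(n,t,e)
print(env.state())
E
```

```text
pics
scene tray [(0.93, [392, 255], [534.0, 160.0, 5.0])]
scene scoop [(0.96, [423, 265], [653.0, 188.0, 64.0]), (0.6, [500, 244], [534.0, 410.0, 3.0])]
scene scoop_grip [(0.89, [500, 244], [534.0, 408.0, 0.0]), (0.65, [422, 272], [610.0, 205.0, 9.0])]
scene ball0_center [(0.69, [226, 263], [610.0, -191.0, 90.0]), (0.2, [353, 316], [739.0, 28.0, 34.0])]
scene hopper [(0.78, [223, 262], [613.0, -199.0, 95.0]), (0.57, [110, 303], [683.0, -399.0, 82.0])]
scene funnel_mid [(0.72, [226, 264], [616.0, -192.0, 89.0])]
scene gate_post [(0.53, [220, 264], [609.0, -203.0, 88.0]), (0.19, [422, 268], [653.0, 186.0, 59.0])]
scene fin [(0.15, [230, 263], [612.0, -184.0, 87.0])]
scene wax_tin [(0.92, [341, 267], [591.0, 37.0, 30.0]), (0.4, [396, 242], [517.0, 174.0, 25.0])]
top tray [(0.7, [263, 255], [535.0, 153.0, 3.0]), (0.46, [482, 208], [648.0, -390.0, 110.0])]
top scoop [(0.65, [169, 238], [564.0, 371.0, 112.0]), (0.58, [253, 220], [626.0, 184.0, 11.0])]
top scoop_grip [(0.78, [250, 218], [624.0, 186.0, 56.0]), (0.77, [168, 239], [561.0, 372.0, 115.0]), (0.36, [273, 255], [534.0, 125.0, 22.0]
[... 347 characters left out ...]
6, [310, 239], [576.0, 30.0, 27.0])]
{'t': 1.0, 'joints': array([ 1.08938407e+00,  4.90875606e-01,  1.55889928e+00,  2.18627470e-06,
        1.09167949e+00, -1.05611568e-01]), 'qvel': array([ 0.00137166, -0.00081374,  0.00051631, -0.00048122,  0.00107196,
       -0.00011333]), 'tau': array([-7.12500923e-05, -6.12473702e+01, -2.58433270e+01,  6.92989491e-02,
        4.46779048e-02, -7.51029916e-05]), 'eef_pos': array([229.37685818, 581.4005427 , 292.27635383]), 'tcp_rot': array([3.14145494e+00, 1.26477176e-05, 2.76579096e+00]), 'ft_force': array([-0.23671239,  0.0256104 ,  0.24759656]), 'moment': array([ 0.0335424 , -0.03082093,  0.03831358]), 'grip_force': 0.0, 'opening': 0.9977792106909821}
```

```bash
python3 - <<'E'
import numpy as np, cv2
c=np.load("top0.npz");im=c["color"][...,::-1]
print(c["world_to_cam"].round(3).tolist(),c["camera_matrix"].tolist())
cv2.imwrite("pics/topc.png",cv2.resize(im[170:320,130:530],None,fx=2,fy=2,interpolation=2))
cv2.imwrite("pics/tray.png",cv2.resize(im[190:310,205:325],None,fx=5,fy=5,interpolation=2))
E
```

```text
[[0.015, -1.0, -0.011, 2.818], [0.993, 0.014, 0.117, -579.06], [-0.116, -0.013, 0.993, -1311.042], [0.0, 0.0, 0.0, 1.0]] [[522.6380134883057, 0.0, 317.23863842241184], [0.0, 522.6380134883057, 237.63626810938035], [0.0, 0.0, 1.0]]
```

View pics/topc.png

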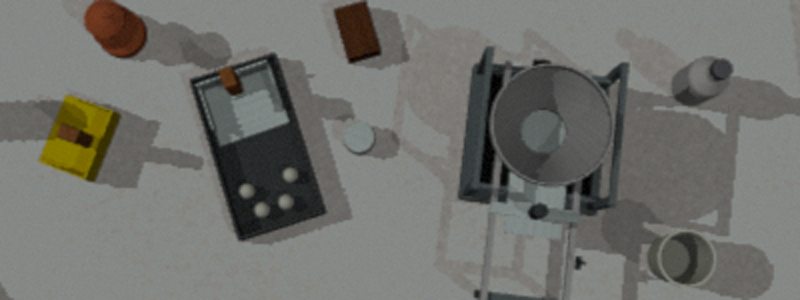

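View pics/tray.png

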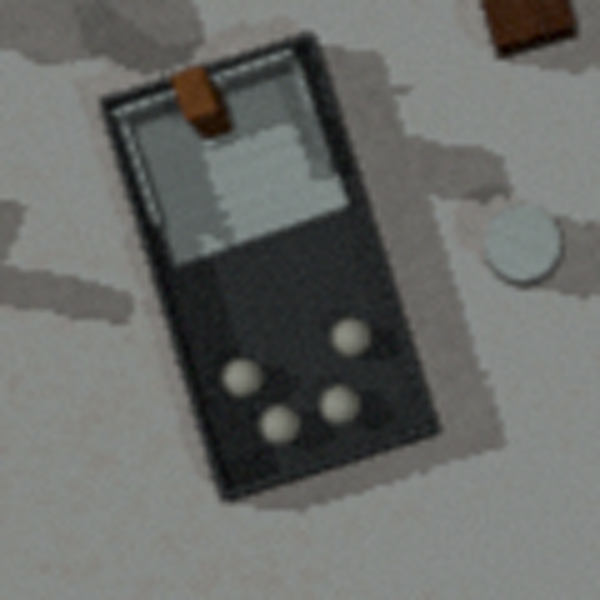

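View pics/scene0.png

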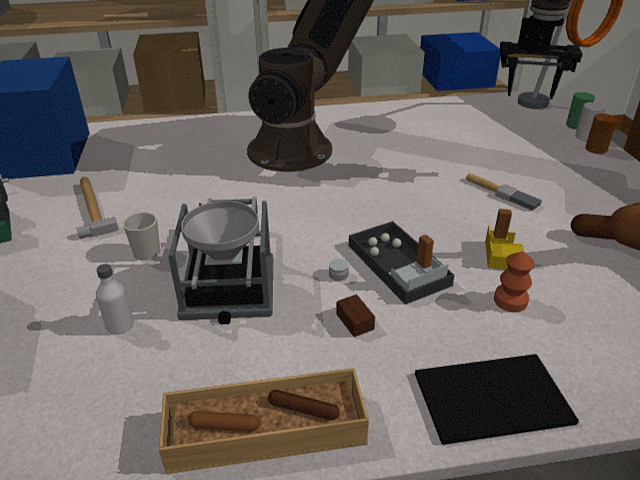

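```bash
cat >> h.py <<'E'
def onplane(c,u,v,z):
    a=unproj(c,u,v,1000.);b=unproj(c,u,v,500.);s=(z-a[2])/(b[2]-a[2]);return a+s*(b-a)
E
python3 - <<'E'
from h import *
c=dict(np.load("top0.npz"));
f=lambda x,y,z:onplane(c,205+x/5-.4,190+y/5-.4,z)
C=[f(*p,30)[:2] for p in((103,100),(312,35),(440,432),(225,500))];C=np.array(C);print("tray",C.round(),C.mean(0))
d=(C[0]+C[1]-C[2]-C[3])/2;e=(C[0]+C[3]-C[1]-C[2])/2;print(np.linalg.norm(d),np.degrees(np.arctan2(d[1],d[0])),np.linalg.norm(e),np.degrees(np.arctan2(-e[0],e[1])))
print("grip top",f(190,76,120)); print("front edge",f(175,265,8),f(350,207,8))
im=c["color"].astype(int);P=cloud(c)
# orange grip mask
r,g,b=im[...,0],im[...,1],im[...,2]
m=(r>1.5*b)&(r>70);m[:, :235]=0;m[:,265:]=0;m[:195]=0;m[225:]=0
q=P[m];t=q[q[:,2]>105];print("grip pts",len(t),t.mean(0) if len(t) else q[:,2].max())
print("balls",[f(x,y,15).round() for x,y in((242,377),(350,337),(340,404),(280,424))])
k=lambda x,y,z:onplane(c,130+x/2-.25,170+y/2-.25,z).round(1)
print("post",k(538,211,145)," fin",k(580,263,110),k(578,266,110))
# funnel rim
Q=P.reshape(-1,3);s=Q[(abs(Q[:,2]-164)<5)&(Q[:,0]>480)&(Q[:,0]<760)&(abs(Q[:,1]+200)<130)][:,:2]
print(len(s));
from scipy.optimize import least_squares
s=s.copy();o=least_squares(lambda p:np.hypot(s[:,0]-p[0],s[:,1]-p[1])-p[2],[600,-195,70],loss="soft_l1");print("funnel",o.x)
print("rail ends",k(479,294,85),k(574,296,85), "legs",k(490,50,150),k(624,68,150),k(466,196,150),k(615,205,150))
# cup/glue/tin heights
print("wax",k(359,138,30),"cup",k(683,258,85),"glue",k(720,68,140))
E
```

```text
tray [[650. 252.]
 [685. 144.]
 [480.  73.]
 [443. 182.]] [564.44763596 162.78500133]
217.65030076862936 18.900825150529027 114.41613172180372 18.369261713615188
grip top [646.62537323 192.74979364 120.        ]
front edge [566.01298933 215.24530145   8.        ] [597.98445405 124.06070156   8.        ]
grip pts 60 [638.88826253 191.2569092  118.86121132]
balls [array([507., 177.,  15.]), array([529., 122.,  15.]), array([494., 126.,  15.]), array([483., 157.,  15.])]
post [ 480.2 -181.8  145. ]  fin [ 420.6 -236.7  110. ] [ 417.  -234.3  110. ]
278
funnel [ 580.67259921 -195.75240706   70.14799571]
rail ends [ 381.3 -118.6   85. ] [ 380.7 -233.7   85. ] legs [ 669.6 -124.9  150. ] [ 650.  -282.9  150. ] [496.2 -97.4 150. ] [ 488.2 -270.5  150. ]
wax [576.2  32.   30. ] cup [ 428.5 -366.4   85. ] glue [ 653.4 -399.   140. ]
```

```bash
cat >> h.py <<'E'
from scipy.spatial.transform import Rotation as Ro
def tool(psi,t=0): return Ro.from_euler("ZY",[psi,t],degrees=True)*Ro.from_euler("y",180,degrees=True)
def cur():
    s=env.state();return np.array(s["eef_pos"]),Ro.from_euler("xyz",s["tcp_rot"])
def rows(p,R,pt,Rt,n,hand,nd=1):
    """n equal rows from (p,R) to (pt,Rt); prints rounded; returns the pose reached"""
    w=(R.inv()*Rt).as_rotvec(degrees=True)/n; dp=(np.array(pt)-p)/n
    for i in range(n):
        s=R.inv().apply(np.array(pt)-p)/(n-i)
        a=np.round(w,nd);b=np.round(s,nd)
        print([*map(float,a),*map(float,b),hand],end=",\n"); p=p+R.apply(b);R=R*Ro.from_rotvec(a,degrees=True)
    return p,R
def grasp2tcp(g,R): return np.array(g)-59*R.apply([0,0,1])
PSI=18.6; HP=-7.9
E
python3 - <<'E'
from h import *
p,R=cur();R1=tool(PSI)
p,R=rows(p,R,[639,190,270],R1,11,95)
p,R=rows(p,R,grasp2tcp([639,190,97],R1),R1,3,95)
E
```

```text
[0.0, 0.0, -3.6, -47.7, -19.4, 2.0, 95],
[0.0, 0.0, -3.6, -46.4, -22.4, 2.0, 95],
[0.0, 0.0, -3.6, -44.9, -25.3, 2.0, 95],
[0.0, 0.0, -3.6, -43.2, -28.0, 2.0, 95],
[0.0, 0.0, -3.6, -41.4, -30.7, 2.0, 95],
[0.0, 0.0, -3.6, -39.4, -33.2, 2.0, 95],
[0.0, 0.0, -3.6, -37.2, -35.6, 2.1, 95],
[0.0, 0.0, -3.6, -34.9, -37.9, 2.0, 95],
[0.0, 0.0, -3.6, -32.4, -40.0, 2.1, 95],
[0.0, 0.0, -3.6, -29.8, -42.0, 2.0, 95],
[0.0, 0.0, -3.6, -27.2, -43.7, 2.1, 95],
[0.0, 0.0, -0.2, 0.0, -0.0, 38.0, 95],
[0.0, 0.0, -0.2, 0.0, -0.0, 38.0, 95],
[0.0, 0.0, -0.2, 0.1, -0.0, 38.0, 95],
```

Request:
jog_arm(
  motion=[
    [0, 0, -4, -48, -19, 2, 95],
    [0, 0, -4, -46, -22, 2, 95],
    [0, 0, -4, -45, -25, 2, 95],
    [0, 0, -4, -43, -28, 2, 95],
    [0, 0, -4, -41, -31, 2, 95],
    [0, 0, -4, -39, -33, 2, 95],
    [0, 0, -4, -37, -36, 2, 95],
    [0, 0, -4, -35, -38, 2, 95],
    [0, 0, -4, -32, -40, 2, 95],
    [0, 0, -4, -30, -42, 2, 95],
  ],
)

```text
t: 2.25
eef_pos: [612.9, 236.7, 272.3]
tcp_rot: [3.141, 0.0, -2.817]
ft_force: [0.5, 0.2, 0.2]
opening: 0.999
grip_force: 0.0
```

```bash
python3 - <<'E'
from h import *
p,R=cur();R1=tool(PSI);print(env.state()["joints"],p)
p,R=rows(p,R,[639,190,225],R1,2,60)
p,R=rows(p,R,grasp2tcp([639,190,97],R1),R1,3,60)
E
```

```text
[ 2.68070805e-01  5.55532111e-01  1.49729807e+00  1.39970378e-04
  1.08852573e+00 -1.62737709e+00] [612.89989113 236.71860706 272.26975663]
[0.0, 0.0, -0.0, -4.9, -26.3, 23.6, 60],
[0.0, 0.0, -0.0, -4.9, -26.3, 23.7, 60],
[0.0, 0.0, -0.0, -0.0, -0.0, 23.0, 60],
[0.0, 0.0, -0.0, -0.0, -0.0, 23.0, 60],
[0.0, 0.0, -0.0, -0.0, -0.0, 23.0, 60],
```

Request:
jog_arm(
  motion=[
    [0, 0, 0, -5, -26, 23, 60],
    [0, 0, 0, -5, -26, 24, 60],
    [0, 0, 0, 0, 0, 23, 60],
    [0, 0, 0, 0, 0, 23, 60],
    [0, 0, 0, 0, 0, 23, 60],
    [0, 0, 0, 0, 0, 0, 60],
  ],
)

```text
t: 3.0
eef_pos: [637.2, 191.7, 154.7]
tcp_rot: [3.141, -0.003, -2.819]
ft_force: [0.3, -0.3, 0.9]
opening: 0.634
grip_force: 0.0
```

```bash
python3 - <<'E'
from h import *
c=env.read_camera("top"); cv2.imwrite("pics/g1.png",cv2.resize(c["color"][190:310,205:325,::-1],None,fx=5,fy=5,interpolation=2))
s=env.state();print(s["eef_pos"],s["tcp_rot"],s["ft_force"])
E
```

```text
[637.64666456 191.8454652  156.05832801] [ 3.14137298e+00 -9.47962771e-04 -2.81925150e+00] [-0.19283244 -0.98945364  0.76346236]
```

View pics/g1.png

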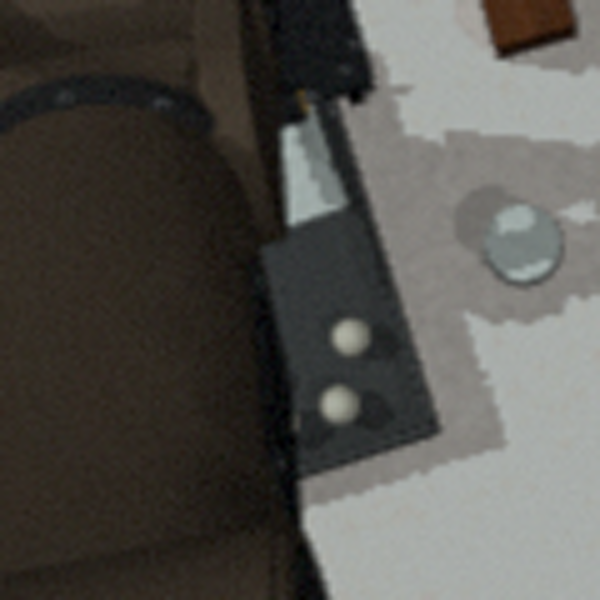

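Request:
jog_arm(
  motion=[
    [0, 0, 0, 0, 0, 0, 0],
    [0, 0, 0, 0, 0, 0, 0],
    [0, 0, 0, 0, 0, 0, 0],
    [0, 0, 0, 0, 0, 0, 0],
    [0, 0, 0, 0, 0, 0, 0],
  ],
)

```text
t: 3.68
eef_pos: [637.7, 191.8, 156.3]
tcp_rot: [-3.142, 0.0, -2.819]
ft_force: [0.3, 0.2, -1.2]
opening: 0.185
grip_force: 30.0
```

```bash
python3 - <<'E'
from h import *
p,R=cur();s=env.state();print(p,s["ft_force"],s["moment"],s["opening"]*95,s["grip_force"])
c=dict(np.load("top0.npz"));a=np.radians(PSI);X=np.array([np.cos(a),np.sin(a)]);Y=np.array([-X[1],X[0]])
# end wall inner edge: tray coordinate of grip
print("grip in tray:",(p[:2]-[564.4,162.8])@X,(p[:2]-[564.4,162.8])@Y)
E
```

```text
[637.70878657 191.81806619 156.30802503] [ 0.3261713   0.24177767 -1.23664257] [0.08554443 0.01906604 0.04064004] 17.576537793797083 29.994838535785675
grip in tray: 78.73533443707011 4.119886528158233
```

Request:
jog_arm(
  motion=[
    [0, 0, 0, 6, 0, 0, 0],
    [0, 0, 0, 12, -1, 0, 0],
    [0, 0, 0, 14, 0, 0, 0],
    [0, 0, 0, 14, -1, 0, 0],
    [0, 0, 0, 14, 0, 0, 0],
    [0, 0, 0, 14, 0, 0, 0],
    [0, 0, 0, 12, 0, 0, 0],
    [0, 0, 0, 10, 0, 0, 0],
    [0, 0, 0, 8, 0, 0, 0],
    [0, 0, 0, 6, 0, 0, 0],
  ],
)

```text
t: 4.92
eef_pos: [533.9, 155.0, 156.3]
tcp_rot: [-3.142, 0.001, -2.819]
ft_force: [0.9, -0.8, -2.7]
opening: 0.187
grip_force: 30.0
```

Request:
jog_arm(
  motion=[
    [0, 0, 0, 4, 0, 0, 0],
    [0, 0, 0, 2, 0, 0, 0],
    [0, 0, 0, 0, 0, 0, 0],
  ],
)

```text
t: 5.3
eef_pos: [528.3, 153.2, 156.2]
tcp_rot: [3.142, -0.0, -2.819]
ft_force: [1.1, -0.2, -2.9]
opening: 0.186
grip_force: 30.0
```

```bash
python3 - <<'E'
from h import *
c=env.read_camera("top"); a=c["color"][190:310,205:325,::-1]
c=env.read_camera("scene");b=c["color"][190:310,320:480,::-1]
cv2.imwrite("pics/g2.png",np.hstack([cv2.resize(a,(340,340)),cv2.resize(b,(454,340),interpolation=2)]))
p,R=cur();s=env.state();print(p,s["ft_force"],s["moment"],R.as_matrix()[:,2])
E
```

```text
[528.4061845  153.22426936 156.1866104 ] [-0.55532838  1.15622822 -1.28480162] [0.05827941 0.02460108 0.04983849] [ 1.69855426e-05  8.92930133e-05 -9.99999996e-01]
```

View pics/g2.png

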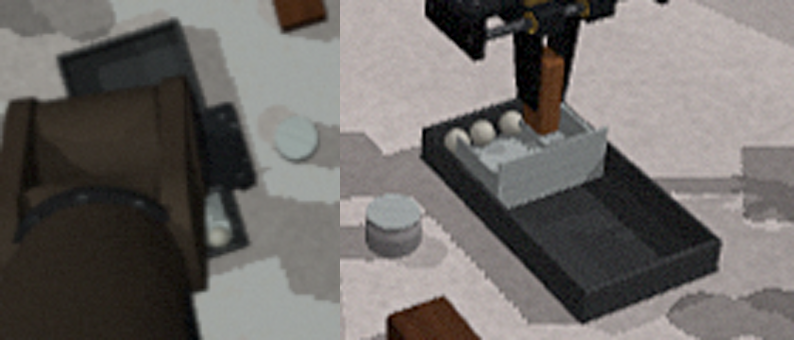

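Request:
jog_arm(
  motion=[
    [0, 0, 0, 2, 0, 0, 0],
    [0, 0, 0, 2, 0, 0, 0],
    [0, 0, 0, 1, 0, 0, 0],
    [0, 0, 0, 0, 0, 0, 0],
  ],
)

```text
t: 5.9
eef_pos: [523.5, 151.6, 156.3]
tcp_rot: [3.142, 0.0, -2.819]
ft_force: [-0.6, 0.9, -2.1]
opening: 0.189
grip_force: 30.0
```

Request:
jog_arm(
  motion=[
    [0, 0, 0, 1, 0, 0, 0],
    [0, 0, 0, 1, 0, 0, 0],
    [0, 0, 0, 0, 0, 0, 0],
  ],
)

```text
t: 6.28
eef_pos: [521.7, 151.0, 156.3]
tcp_rot: [3.142, 0.0, -2.819]
ft_force: [0.4, 0.5, -3.3]
opening: 0.19
grip_force: 30.0
```

Request:
jog_arm(
  motion=[
    [0, 0, 0, 1, 0, 0, 0],
    [0, 0, 0, 1, 0, 0, 0],
    [0, 0, 0, 0, 0, 0, 0],
  ],
)

```text
t: 6.65
eef_pos: [520.7, 150.7, 156.7]
tcp_rot: [-3.141, 0.003, -2.819]
ft_force: [5.2, 3.5, -2.9]
opening: 0.189
grip_force: 30.0
```

Request:
jog_arm(
  motion=[
    [0, 0, 0, 1, 0, 0, 0],
    [0, 0, 0, 1, 0, 0, 0],
    [0, 0, 0, 0, 0, 0, 0],
  ],
)

```text
t: 7.02
eef_pos: [519.3, 150.2, 157.1]
tcp_rot: [-3.141, 0.005, -2.819]
ft_force: [5.6, 3.6, 0.4]
opening: 0.19
grip_force: 30.0
```

```bash
python3 - <<'E'
from h import *
c=env.read_camera("scene");b=c["color"][205:285,340:450,::-1]
cv2.imwrite("pics/g3.png",cv2.resize(b,(770,560),interpolation=2))
E
```

```text
(no output)
```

View pics/g3.png

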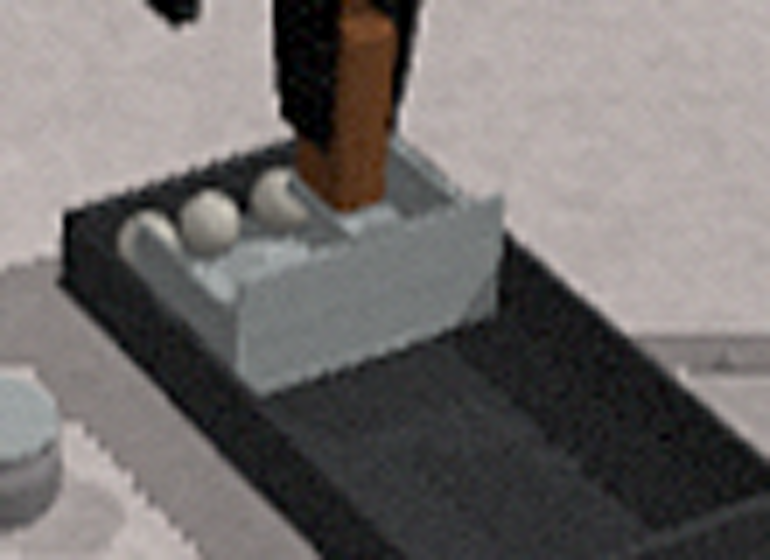

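```bash
python3 - <<'E'
from h import *
p,R=cur();Y=R.apply([0,1,0]);X=-R.apply([1,0,0])
piv=p+20*X-[0,0,151.5]
q,Q=p,tool(PSI)
for t in (3,6,9,12,15):
    Rt=tool(PSI,t); pt=piv+Ro.from_rotvec(Y*t,degrees=True).apply(p-piv)+[0,0,t/5]+X*0.3
    q,Q=rows(q,Q,pt,Rt,1,0)
print(q)
E
```

```text
[0.0, 3.0, -0.0, -8.3, -0.0, -1.4, 0],
[0.0, 3.0, -0.0, -7.9, -0.0, -1.5, 0],
[-0.0, 3.0, -0.0, -7.9, -0.1, -1.4, 0],
[-0.0, 3.0, -0.0, -7.8, 0.0, -1.4, 0],
[-0.0, 3.0, -0.0, -7.8, 0.0, -1.5, 0],
[557.40374509 162.8503533  160.11206682]
```

Request:
jog_arm(
  motion=[
    [0, 3, 0, -8, 0, -1.4, 0],
    [0, 3, 0, -8, 0, -1.5, 0],
    [0, 3, 0, -8, 0, -1.4, 0],
    [0, 3, 0, -8, 0, -1.4, 0],
    [0, 3, 0, -8, 0, -1.5, 0],
    [0, 0, 0, 0, 0, 0, 0],
  ],
)

```text
t: 7.82
eef_pos: [556.4, 162.6, 158.7]
tcp_rot: [3.142, -0.262, -2.819]
ft_force: [-1.1, 0.7, -3.0]
opening: 0.186
grip_force: 30.0
```

Request:
jog_arm(
  motion=[
    [0, 0, 0, 1.3, 0, -5, 0],
    [0, 0, 0, 3, 0, -11, 0],
    [0, 0, 0, 4, 0, -15, 0],
    [0, 0, 0, 5, 0, -19, 0],
    [0, 0, 0, 5, 0, -19, 0],
    [0, 0, 0, 5, 0, -19, 0],
    [0, 0, 0, 3, 0, -12, 0],
    [0, 0, 0, 0, 0, 0, 0],
    [0, 0, 0, 0, 0, 0, 0],
  ],
)

```text
t: 8.95
eef_pos: [556.4, 162.6, 262.2]
tcp_rot: [3.141, -0.262, -2.819]
ft_force: [-0.5, -1.2, -2.6]
opening: 0.187
grip_force: 30.0
```

```bash
python3 - <<'E'
from h import *
c=env.read_camera("scene");b=c["color"][160:280,320:480,::-1]
cv2.imwrite("pics/g4.png",cv2.resize(b,(800,600),interpolation=2))
s=env.state();p,R=cur();print(p,s["tcp_rot"],s["ft_force"],s["joints"])
E
```

```text
[556.45525247 162.58515714 261.96169727] [ 3.14136061 -0.26284003 -2.81923672] [-0.39479352 -0.2921222  -2.07458969] [ 0.18247832  0.53495542  1.58704594 -0.03757941  1.2802044  -1.69515625]
```

View pics/g4.png

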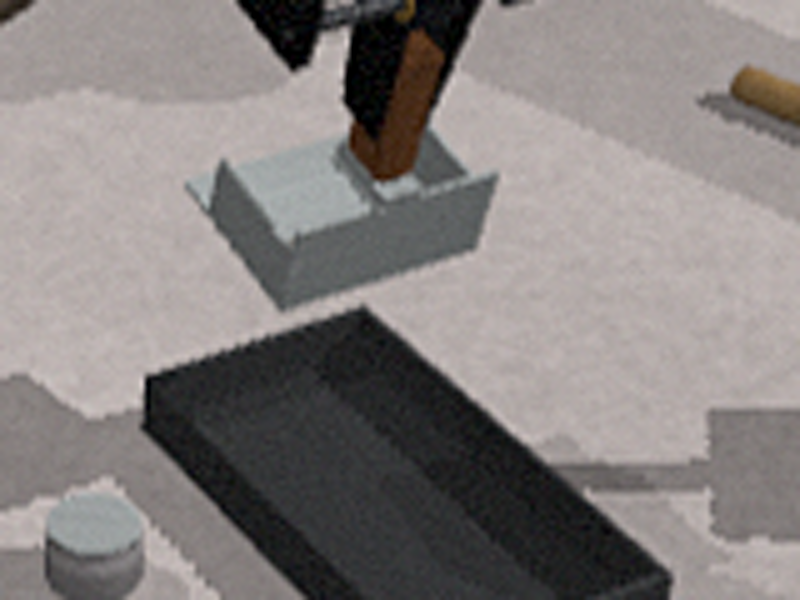

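```bash
cat >> h.py <<'E'
FUN=np.array([580.7,-195.8])
def edge2tcp(e,psi,t):
    S=Ro.from_euler("ZY",[psi,t],degrees=True); return np.array(e)+S.apply([60,0,151.5])
def overfun(f,z,psi=HP):
    a=np.radians(psi); return np.array([*(FUN+f*np.array([np.cos(a),np.sin(a)])),z])
E
python3 - <<'E'
from h import *
p,R=cur()
p,R=rows(p,R,p+[0,0,80],tool(PSI,15),3,0,0)
print()
p,R=rows(p,R,edge2tcp(overfun(25,205),HP,15),tool(HP,15),11,0)
E
```

```text
[0.0, -0.0, -0.0, 7.0, 0.0, -26.0, 0],
[0.0, -0.0, -0.0, 7.0, 0.0, -26.0, 0],
[0.0, -0.0, -0.0, 7.0, 0.0, -25.0, 0],

[-0.6, -0.0, 2.3, -1.8, -36.5, 0.1, 0],
[-0.6, -0.0, 2.3, -3.3, -36.4, -0.3, 0],
[-0.6, -0.0, 2.3, -4.8, -36.3, -0.7, 0],
[-0.6, -0.0, 2.3, -6.2, -36.0, -1.1, 0],
[-0.6, -0.0, 2.3, -7.6, -35.7, -1.5, 0],
[-0.6, -0.0, 2.3, -9.1, -35.4, -1.8, 0],
[-0.6, -0.0, 2.3, -10.5, -35.0, -2.2, 0],
[-0.6, -0.0, 2.3, -11.9, -34.5, -2.6, 0],
[-0.6, -0.0, 2.3, -13.2, -34.0, -2.9, 0],
[-0.6, -0.0, 2.3, -14.6, -33.4, -3.3, 0],
[-0.6, -0.0, 2.3, -15.9, -32.7, -3.6, 0],
```

Request:
jog_arm(
  motion=[
    [0, 0, 0, 4, 0, -15, 0],
    [0, 0, 0, 7, 0, -26, 0],
    [0, 0, 0, 6, -5, -22, 0],
    [-0.6, 0, 2.3, 2, -15, -14, 0],
    [-0.6, 0, 2.3, -2, -25, 0, 0],
    [-0.6, 0, 2.3, -3, -32, 0, 0],
    [-0.6, 0, 2.3, -5, -36, -1, 0],
    [-0.6, 0, 2.3, -6, -36, -1, 0],
    [-0.6, 0, 2.3, -8, -36, -1.5, 0],
    [-0.6, 0, 2.3, -9, -36, -2, 0],
  ],
)

```text
t: 10.25
eef_pos: [631.7, -50.7, 338.8]
tcp_rot: [-3.14, -0.262, -3.114]
ft_force: [-0.4, 0.3, -1.9]
opening: 0.19
grip_force: 30.0
```

```bash
python3 - <<'E'
from h import *
p,R=cur();print(p)
p,R=rows(p,R,edge2tcp(overfun(25,205),HP,15),tool(HP,15),6,0)
print()
for t,z in zip((9,3,-3,-9,-15),(202,198,194,190,186)): p,R=rows(p,R,edge2tcp(overfun(25,z),HP,t),tool(HP,t),1,0)
E
```

```text
[631.67392163 -50.74374795 338.82718692]
[-0.4, -0.0, 1.5, -10.7, -27.3, -2.3, 0],
[-0.4, -0.0, 1.5, -11.4, -27.0, -2.5, 0],
[-0.4, -0.0, 1.5, -12.1, -26.7, -2.7, 0],
[-0.4, -0.0, 1.5, -12.8, -26.3, -2.8, 0],
[-0.4, -0.0, 1.5, -13.4, -25.9, -3.0, 0],
[-0.4, -0.0, 1.5, -14.1, -25.6, -3.2, 0],

[-0.2, -6.0, 0.2, 15.4, 0.0, -2.6, 0],
[0.0, -6.0, -0.0, 15.5, 0.0, -1.5, 0],
[0.0, -6.0, -0.0, 16.0, 0.0, -1.4, 0],
[0.0, -6.0, -0.0, 16.3, 0.0, -1.5, 0],
[0.0, -6.0, -0.0, 16.8, 0.0, -1.5, 0],
```

Request:
jog_arm(
  motion=[
    [-0.4, 0, 1.5, -11, -30, -2.5, 0],
    [-0.4, 0, 1.5, -11, -32, -2.5, 0],
    [-0.4, 0, 1.5, -12, -30, -2.7, 0],
    [-0.4, 0, 1.5, -13, -25, -2.8, 0],
    [-0.4, 0, 1.5, -14, -22, -3, 0],
    [-0.4, 0, 1.5, -14, -18, -3, 0],
    [0, 0, 0, 0, 0, 0, 0],
  ],
)

```text
t: 11.12
eef_pos: [703.6, -210.8, 334.6]
tcp_rot: [-3.14, -0.263, 3.007]
ft_force: [0.1, 0.8, -1.8]
opening: 0.189
grip_force: 30.0
```

```bash
python3 - <<'E'
from h import *
p,R=cur();t0=edge2tcp(overfun(25,205),HP,15);print(p,t0,env.state()["joints"])
for t,z in zip((9,3,-4,-10,-16,-21,-26,-31),(202,198,194,190,186,185,185,185)): p,R=rows(p,R,edge2tcp(overfun(25,z),HP,t),tool(HP,t),1,0)
c=env.read_camera("top"); cv2.imwrite("pics/g5.png",cv2.resize(c["color"][170:320,300:500,::-1],(800,600),interpolation=2))
E
```

```text
[ 703.58183699 -210.77481091  334.60476728] [ 701.70720797 -212.59113768  335.80861998] [-0.364711    0.71606853  1.03769926 -0.0612406   1.64317611 -1.79779481]
[-0.1, -6.0, 0.2, 17.3, -2.0, -3.3, 0],
[-0.0, -6.0, -0.0, 15.5, -0.0, -1.4, 0],
[-0.0, -7.0, 0.0, 18.7, -0.0, -2.2, 0],
[-0.0, -6.0, 0.0, 16.4, -0.0, -1.5, 0],
[-0.0, -6.0, 0.0, 16.9, -0.0, -1.5, 0],
[-0.0, -5.0, 0.0, 13.7, -0.0, -3.6, 0],
[-0.0, -5.0, 0.0, 13.5, -0.0, -4.7, 0],
[-0.0, -5.0, 0.0, 13.4, -0.0, -4.6, 0],
```

View pics/g5.png

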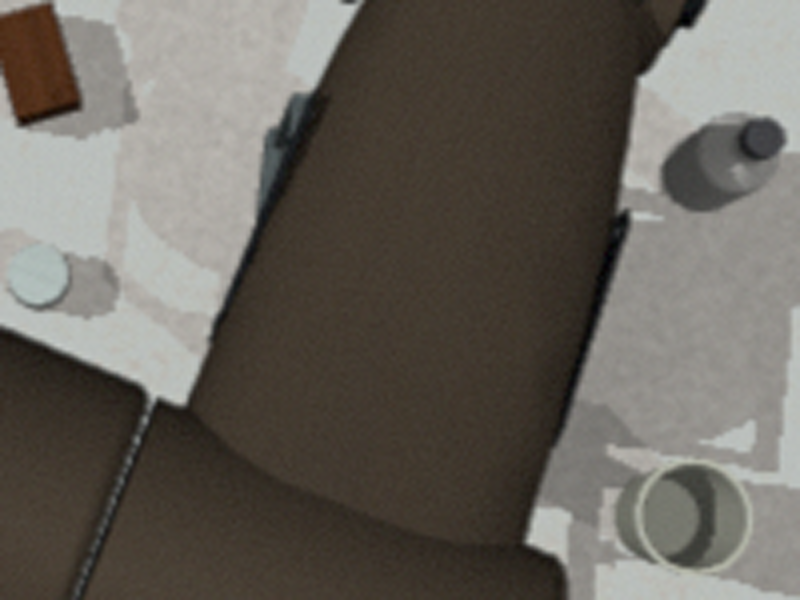

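Request:
jog_arm(
  motion=[
    [-0.1, -6, 0.2, 17, -2, -3.3, 0],
    [0, -6, 0, 15.5, 0, -1.5, 0],
    [0, -3, 0, 8, 0, -1, 0],
    [0, -3, 0, 8, 0, -1, 0],
    [0, -2, 0, 6, 0, -0.5, 0],
    [0, -2, 0, 6, 0, -0.5, 0],
    [0, -2, 0, 6, 0, -0.5, 0],
    [0, 0, 0, 0, 0, 0, 0],
    [0, 0, 0, 0, 0, 0, 0],
    [0, 0, 0, 0, 0, 0, 0],
  ],
)

```text
t: 12.42
eef_pos: [639.5, -201.8, 349.5]
tcp_rot: [-3.141, 0.157, 3.008]
ft_force: [0.6, -0.0, -1.2]
opening: 0.188
grip_force: 30.0
```

Request:
jog_arm(
  motion=[
    [0, -5, 0, 13, 0, -3, 0],
    [0, -5, 0, 13, 0, -3, 0],
    [0, -5, 0, 13, 0, -4.5, 0],
    [0, -5, 0, 13, 0, -4.5, 0],
    [0, 0, 0, 0, 0, 0, 0],
    [0, 0, 0, 0, 0, 0, 0],
    [0, 0, 0, 0, 0, 0, 0],
  ],
)

```text
t: 13.3
eef_pos: [586.4, -194.8, 349.0]
tcp_rot: [-3.141, 0.506, 3.008]
ft_force: [0.4, 0.6, -1.1]
opening: 0.186
grip_force: 30.0
```

```bash
python3 - <<'E'
from h import *
c=env.read_camera("scene"); 
s=env.state();p,R=cur();print(p,edge2tcp(overfun(25,185),HP,-29),s["tcp_rot"],s["ft_force"],s["joints"])
print(env.recognise("scene","ball0_center"))
cv2.imwrite("pics/g6.png",cv2.resize(c["color"][150:300,130:330,::-1],(800,600),interpolation=2))
E
```

```text
[ 586.26911402 -194.72470588  348.94473165] [ 584.6902921  -196.35369878  346.59346285] [-3.14054105  0.50611484  3.00808206] [ 0.33961106 -0.35156765 -1.8324643 ] [-0.479392    0.31519085  1.75816199  0.29040235  0.6071523  -2.11675939]
[{'location': [212.5, 202.8], 'score': 0.61}]
```

View pics/g6.png

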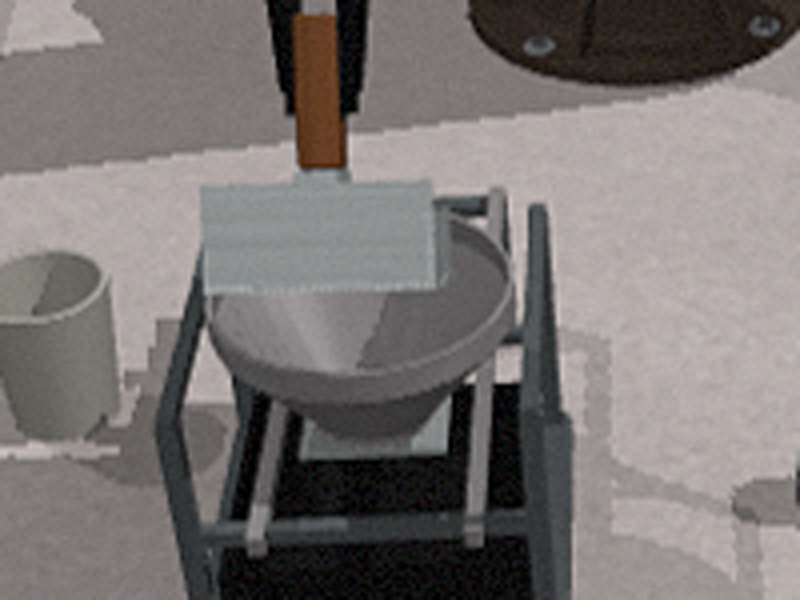

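```bash
python3 - <<'E'
from h import *
p,R=cur()
p,R=rows(p,R,edge2tcp(overfun(30,215),HP,0),tool(HP),3,0,0);print(p)
p,R=rows(p,R,[600,178,360],tool(PSI),9,0)
p,R=rows(p,R,[600,178,175],tool(PSI),5,0)
E
```

```text
[0.0, 10.0, 0.0, -28.0, -1.0, 9.0, 0],
[0.0, 10.0, 0.0, -28.0, -1.0, 3.0, 0],
[0.0, 10.0, 0.0, -29.0, -0.0, -1.0, 0],
[ 669.88863228 -207.97949424  366.34756616]
[0.0, -0.1, -2.9, 13.4, 41.5, 0.9, 0],
[0.0, -0.1, -2.9, 11.3, 42.1, 0.9, 0],
[0.0, -0.1, -2.9, 9.2, 42.6, 0.9, 0],
[0.0, -0.1, -2.9, 7.0, 43.0, 0.8, 0],
[0.0, -0.1, -2.9, 4.8, 43.3, 0.8, 0],
[0.0, -0.1, -2.9, 2.6, 43.5, 0.8, 0],
[0.0, -0.1, -2.9, 0.4, 43.6, 0.9, 0],
[0.0, -0.1, -2.9, -1.8, 43.5, 0.8, 0],
[0.0, -0.1, -2.9, -4.0, 43.4, 0.9, 0],
[0.0, -0.0, -0.0, -0.0, -0.1, 37.0, 0],
[0.0, -0.0, -0.0, -0.0, -0.1, 37.0, 0],
[0.0, -0.0, -0.0, -0.1, -0.1, 37.0, 0],
[0.0, -0.0, -0.0, -0.0, -0.2, 37.0, 0],
[0.0, -0.0, -0.0, -0.1, -0.1, 37.0, 0],
```

Request:
jog_arm(
  motion=[
    [0, 5, 0, -14, 0, 4, 0],
    [0, 8, 0, -23, -1, 5, 0],
    [0, 8, 0, -23, -1, 1, 0],
    [0, 8, 0, -23, 0, 0, 0],
    [0, 0, -2.9, 13, 30, 0, 0],
    [0, 0, -2.9, 11, 42, 0, 0],
    [0, 0, -2.9, 9, 43, 0, 0],
    [0, 0, -2.9, 7, 43, 0, 0],
    [0, 0, -2.9, 5, 43, 0, 0],
    [0, 0, -2.9, 3, 43, 0, 0],
  ],
)

```text
t: 14.65
eef_pos: [619.4, 39.1, 365.4]
tcp_rot: [-3.14, 0.0, -2.971]
ft_force: [0.5, 0.4, -1.4]
opening: 0.189
grip_force: 30.0
```

```bash
python3 - <<'E'
from h import *
p,R=cur();print(p,env.state()["tcp_rot"])
c=env.read_camera("top");P=cloud(c);np.savez("t2.npz",**c)
print([(x["score"],np.round(x["location"])) for x in env.recognise("top","ball0_center")])
d=np.hypot(P[...,0]-FUN[0],P[...,1]-FUN[1])
m=(d<45)&(P[...,2]>100)&(P[...,2]<140)&(c["color"].min(-1)>0)
print(proj(c,[*FUN,100]))
u,v=map(int,proj(c,[*FUN,100])); print(P[v-10:v+11:2,u-12:u+13:2,2].round().astype(int)); print(c["color"][v-10:v+11:2,u-12:u+13:2].mean(-1).astype(int))
p,R=rows(p,R,[600,178,360],tool(PSI),4,0)
p,R=rows(p,R,[600,178,175],tool(PSI),5,0)
E
```

```text
[619.3639404   39.06323572 365.39903493] [-3.14019990e+00  2.57882164e-04 -2.97077646e+00]
[(0.58, array([405., 239.]))]
[401.71604921 234.95444763]
[[ 113  112  107  104   98   97   95   95  100  101  103  108  109]
 [ 109  104 1370   97  108  115  108   90   89   86  102   99  108]
 [ 113  104  100  102  106  113  106  101  107  105  106   96  103]
 [ 101  102   85   88  108  111  106   99  106  113  104  106  100]
 [ 106   86   88   89   89  106   91   90  108  109  107   86   97]
 [ 107   88   87  106  111  105   86   90   86  103   88   95  102]
 [ 101   91  100  111  111  105  103  104  107  105   88   90   98]
 [ 102   89   92  107  109  109   88  106  113  110  102   90   98]
 [ 111   99   91  100  106  100   90  108  111  107   84   91  102]
 [ 110  105   95   89 1370   85   89   88  100   87   90   96  103]
 [ 116  111  101   98   94   90   93   86   93   89   99  103  108]]
[[ 82  86  87  83  78  64  61  65  76  76 108 111 110]
 [ 83  81  81  75  87 101 102  99  89  68  90 115 113]
 [ 83  84  88  75  97 115 114  89 108 145 114  90 115]
 [ 82  92 102  77  90 109 106  70  97 118 115  69  99]
 [ 81  93 106 104  94  90  96  73  89 109 109  85  63]
 [ 82  98  94  82  97  96 100  97  72  87  86 101  56]
 [ 80 100  81  93 117 112  87  81 101 103  90 107  56]
 [ 77  95  79  93 111 112  82  93 115 115 101 103  66]
 [ 78  89 121  83  89 102  89  88 109 109 101  84  59]
 [ 77  76 110 119 120 118 105  84  85  89  99  65  62]
 [ 77  71  75 101 123 106 103 103 106  95  72  63  62]]
[-0.0, 0.0, -2.2, -1.1, 35.1, 1.3, 0],
[-0.0, 0.0, -2.2, -2.5, 35.0, 1.3, 0],
[-0.0, 0.0, -2.2, -3.8, 34.8, 1.3, 0],
[-0.0, 0.0, -2.2, -5.2, 34.7, 1.3, 0],
[-0.0, 0.0, -0.0, 0.0, 0.1, 37.0, 0],
[-0.0, 0.0, -0.0, 0.0, 0.0, 37.0, 0],
[-0.0, 0.0, -0.0, 0.0, 0.1, 37.0, 0],
[-0.0, 0.0, -0.0, 0.0, 0.0, 37.0, 0],
[-0.0, 0.0, -0.0, 0.0, 0.1, 37.0, 0],
```

Request:
jog_arm(
  motion=[
    [0, 0, -2.2, -1, 40, 2, 0],
    [0, 0, -2.2, -2.5, 40, 2, 0],
    [0, 0, -2.2, -4, 33, 1, 0],
    [0, 0, -2.2, -5, 27, 0, 0],
    [0, 0, 0, 0, 0, 30, 0],
    [0, 0, 0, 0, 0, 45, 0],
    [0, 0, 0, 0, 0, 45, 0],
    [0, 0, 0, 0, 0, 35, 0],
    [0, 0, 0, 0, 0, 23, 0],
    [0, 0, 0, 0, 0, 0, 0],
  ],
)

```text
t: 16.0
eef_pos: [601.0, 176.5, 180.7]
tcp_rot: [-3.141, -0.003, -2.819]
ft_force: [0.6, -0.4, -1.5]
opening: 0.185
grip_force: 30.0
```

```bash
python3 - <<'E'
from h import *
p,R=cur();print(p,env.state()["ft_force"])
p,R=rows(p,R,[600,178,157],tool(PSI),3,0)
E
```

```text
[601.0209313  176.46041133 180.65317315] [ 0.57314672 -0.44800798 -1.54351005]
[-0.0, -0.1, -0.0, 0.1, 0.6, 7.9, 0],
[-0.0, -0.1, -0.0, 0.2, 0.6, 7.9, 0],
[-0.0, -0.1, -0.0, 0.2, 0.6, 7.9, 0],
```

Request:
jog_arm(
  motion=[
    [0, 0, 0, 0, 0.5, 8, 0],
    [0, 0, 0, 0, 0.5, 8, 0],
    [0, 0, 0, 0, 0.5, 6, 0],
    [0, 0, 0, 0, 0, 1.5, 0],
    [0, 0, 0, 0, 0, 0, 0],
  ],
)

```text
t: 16.62
eef_pos: [600.6, 178.4, 158.9]
tcp_rot: [-3.14, 0.0, -2.819]
ft_force: [0.8, -0.1, -2.1]
opening: 0.185
grip_force: 30.0
```

Request:
jog_arm(
  motion=[
    [0, 0, 0, 0, 0, 1.5, 0],
    [0, 0, 0, 0, 0, 1, 0],
    [0, 0, 0, 0, 0, 0, 0],
  ],
)

```text
t: 17.0
eef_pos: [601.0, 178.5, 157.3]
tcp_rot: [-3.14, 0.002, -2.819]
ft_force: [0.5, 0.0, 6.3]
opening: 0.188
grip_force: 30.0
```

Touchdown (force changed by about 8 N). Release, rise.

Request:
jog_arm(
  motion=[
    [0, 0, 0, 0, 0, -0.7, 0],
    [0, 0, 0, 0, 0, 0, 50],
    [0, 0, 0, 0, 0, 0, 50],
    [0, 0, 0, 0, 0, 0, 50],
    [0, 0, 0, 0, 0, -10, 50],
    [0, 0, 0, 0, 0, -25, 50],
    [0, 0, 0, 0, 0, -40, 50],
    [0, 0, 0, 0, 0, -40, 50],
    [0, 0, 0, 0, 0, -20, 50],
  ],
)

```text
t: 18.12
eef_pos: [600.7, 178.6, 295.1]
tcp_rot: [-3.14, 0.003, -2.819]
ft_force: [0.3, 0.6, -0.7]
opening: 0.526
grip_force: 0.0
```

```bash
python3 - <<'E'
from h import *
p,R=cur();print(p,env.state()["opening"])
a=np.radians(HP);X=np.array([np.cos(a),np.sin(a)]);post=FUN-100*X;print("post",post)
g=grasp2tcp([480.3,-181.8,122],tool(HP))
p,R=rows(p,R,[480,-182,290],tool(HP),9,50)
p,R=rows(p,R,g,tool(HP),3,50);
E
```

```text
[600.67161385 178.5862197  295.13921646] 0.526172521292266
post [ 481.64905368 -182.0555454 ]
[-0.0, 0.0, 2.9, 25.4, -33.7, 0.5, 50],
[-0.0, 0.0, 2.9, 23.7, -35.0, 0.5, 50],
[-0.0, 0.0, 2.9, 21.9, -36.1, 0.5, 50],
[-0.0, 0.0, 2.9, 20.0, -37.2, 0.6, 50],
[-0.0, 0.0, 2.9, 18.1, -38.2, 0.5, 50],
[-0.0, 0.0, 2.9, 16.2, -39.0, 0.6, 50],
[-0.0, 0.0, 2.9, 14.2, -39.8, 0.5, 50],
[-0.0, 0.0, 2.9, 12.2, -40.5, 0.6, 50],
[-0.0, 0.0, 2.9, 10.0, -41.1, 0.5, 50],
[0.0, 0.1, 0.1, 0.1, 0.1, 36.3, 50],
[0.0, 0.1, 0.1, -0.0, 0.1, 36.4, 50],
[0.0, 0.1, 0.1, -0.1, 0.1, 36.3, 50],
```

Request:
jog_arm(
  motion=[
    [0, 0, 2.9, 25, -34, 0, 50],
    [0, 0, 2.9, 24, -35, 0, 50],
    [0, 0, 2.9, 22, -36, 0, 50],
    [0, 0, 2.9, 20, -37, 0, 50],
    [0, 0, 2.9, 18, -38, 0, 50],
    [0, 0, 2.9, 16, -39, 0, 50],
    [0, 0, 2.9, 14, -40, 0, 50],
    [0, 0, 2.9, 12, -40, 0, 50],
    [0, 0, 2.9, 10, -41, 0, 50],
    [0, 0, 0, 0, 0, 0, 50],
  ],
)

```text
t: 19.38
eef_pos: [479.9, -183.4, 293.0]
tcp_rot: [-3.14, 0.001, 3.005]
ft_force: [0.1, 1.0, -0.1]
opening: 0.53
grip_force: 0.0
```

```bash
python3 - <<'E'
from h import *
p,R=cur();print(p,env.state()["tcp_rot"])
rows(p,R,grasp2tcp([480.5,-182,122],tool(HP)),tool(HP),4,50)
c=dict(np.load("t2.npz"));im=c["color"]
# fine fin/post in t2 (arm away): dark pixels near predicted
for n,q in(("post",[480.3,-181.8,145]),("fin",[420,-236,110])):
    u,v=map(int,proj(c,q));print(n,u,v);print(im[v-7:v+8,u-7:u+8].mean(-1).astype(int))
E
```

```text
[ 479.88289657 -183.44088724  292.98314138] [-3.14014327e+00  1.41719886e-03  3.00534329e+00]
[-0.0, 0.0, 0.0, -0.1, 0.4, 28.0, 50],
[-0.0, 0.0, 0.0, -0.1, 0.4, 28.0, 50],
[-0.0, 0.0, 0.0, -0.0, 0.4, 28.0, 50],
[-0.0, 0.0, 0.0, -0.1, 0.5, 28.0, 50],
post 398 275
[[106 109 121 123 123 125 135 158 159 160 165 162 159 159 163]
 [104 107 114 118 121 124 135 157 158 162 164 161 162 160 162]
 [108 107 109 107 115 121 136 156 156 160 166 161 157 157 160]
 [141 140 138 139 133 118 130 141 111 120 145 157 160 161 161]
 [145 145 147 148 132  92  88  77  62  66  79 101 139 160 163]
 [144 148 145 135  95  48  52  53  46  52  50  61 103 153 163]
 [141 142 134 105  54  35  48  55  54  52  48  51  73 114 128]
 [144 143 127  69  32  33  51  53  55  51  52  50  61  95 118]
 [155 147 128  62  28  34  49  52  54  54  49  52  60  98 121]
 [162 157 145  82  32  25  35  46  52  50  51  58  85 119 124]
 [161 159 146 125  55  25  24  30  42  49  61  94 117 124 125]
 [162 158 157 151 116  87  60  66  78  88 103 117 122 115 124]
 [159 162 160 159 158 151 146 147 153 145 124 123 122 122 122]
 [160 160 159 164 
[... 366 characters left out ...]
4 164]
 [148 113 116 120 133 135  88  93 114 148 162 167 163 163 164]
 [145 113 126 121 134 131  47  50  91 142 159 163 162 162 161]
 [150 121 133 133 130 110  43  35  61 109 142 156 161 163 159]
 [147 113 133 136 133 111  44  33  41  71  98 142 161 161 162]
 [147 109 132 137 133 107  50  46  80 117 123 157 160 163 163]
 [139 116 135 135 128  90  47  63 111 155 158 164 161 161 159]
 [136 119 136 138 136 114  81  93 126 163 164 165 162 159 161]
 [138 124 137 139 146 159 154 157 160 167 163 164 163 162 161]
 [128 127 134 139 154 165 165 165 163 163 163 165 164 164 164]
 [126 126 136 141 154 166 163 165 166 166 166 166 164 165 162]
 [117 133 134 143 158 162 163 163 162 160 165 164 165 163 164]]
```

Request:
jog_arm(
  motion=[
    [0, 0, 0, 0, 0.5, 28, 50],
    [0, 0, 0, 0, 0.5, 28, 50],
    [0, 0, 0, 0, 0.5, 28, 50],
    [0, 0, 0, 0, 0.5, 27, 50],
    [0, 0, 0, 0, 0, 0, 50],
    [0, 0, 0, 0, 0, 0, 50],
  ],
)

```text
t: 20.12
eef_pos: [481.3, -179.3, 182.4]
tcp_rot: [-3.14, 0.002, 3.01]
ft_force: [-0.2, -0.1, -0.7]
opening: 0.529
grip_force: 0.0
```

```bash
python3 - <<'E'
from h import *
c=dict(np.load("t2.npz"));a=np.radians(HP);X=np.array([np.cos(a),np.sin(a)]);Y=np.array([-X[1],X[0]])
P=onplane(c,399.2,275.2,145)[:2]
for q in((421,300.9,108),(419,300.7,92),(421,301.3,108)):
    F=onplane(c,*q)[:2];print(P,F,(F-P)@X,(F-P)@Y)
p,R=cur();print(p,env.state()["ft_force"])
E
```

```text
[ 480.3024359  -182.88914053] [ 421.4583076  -240.08308294] -50.42467048838211 -64.73894569448873
[ 480.3024359  -182.88914053] [ 421.8527243  -238.22058952] -50.28998657347002 -62.83991791609788
[ 480.3024359  -182.88914053] [ 420.50862742 -240.07574749] -51.366345908768665 -64.86220821946961
[ 481.34524215 -179.33352344  182.36023818] [-0.16276209 -0.09898897 -0.70022861]
```

Request:
jog_arm(
  motion=[
    [0, 0, 0, 0, -3, 0, 40],
    [0, 0, 0, 0, 0, 0, 0],
    [0, 0, 0, 0, 0, 0, 0],
    [0, 0, 0, 0, 0, 0, 0],
    [0, 0, 0, 0, 0, 0, 0],
    [0, 0, 0, 0, 0, 0, 0],
  ],
)

```text
t: 20.88
eef_pos: [480.3, -184.5, 181.6]
tcp_rot: [-3.138, 0.001, 3.009]
ft_force: [-6.9, -17.2, 1.4]
opening: 0.186
grip_force: 30.0
```

Request:
jog_arm(
  motion=[
    [0, 0, 0, 1, -1, 0, 0],
    [0, 0, 0, 4, -1, 0, 0],
    [0, 0, 0, 6, 0, 0, 0],
    [0, 0, 0, 8, 0, 0, 0],
    [0, 0, 0, 8, 0, 0, 0],
    [0, 0, 0, 8, 0, 0, 0],
    [0, 0, 0, 8, 0, 0, 0],
    [0, 0, 0, 6, 0, 0, 0],
    [0, 0, 0, 3, 0, 0, 0],
    [0, 0, 0, 0, 0, 0, 0],
  ],
)

```text
t: 22.12
eef_pos: [430.0, -179.3, 181.6]
tcp_rot: [-3.138, 0.005, 3.009]
ft_force: [6.1, -11.7, -6.7]
opening: 0.187
grip_force: 30.0
```

```bash
python3 - <<'E'
from h import *
p,R=cur();s=env.state();print(p,s["ft_force"],R.inv().apply(s["ft_force"]),s["moment"])
a=np.radians(HP);X=np.array([np.cos(a),np.sin(a)]);print((p[:2]-[480.3,-184.5])@X)
c=env.read_camera("scene")
print([(x["score"],x["location"]) for x in env.recognise("scene","ball0_center")])
t=env.read_camera("top");print([(x["score"],x["location"]) for x in env.recognise("top","scoop")][:2])
A=cv2.resize(c["color"][180:300,150:310,::-1],(400,300),interpolation=2);B=cv2.resize(t["color"][190:310,205:365,::-1],(400,300),interpolation=2)
C=cv2.resize(t["color"][200:320,340:500,::-1],(400,300),interpolation=2);D=cv2.resize(c["color"][200:290,340:460,::-1],(400,300),interpolation=2)
cv2.imwrite("pics/end.png",np.vstack([np.hstack([A,B]),np.hstack([C,D])]))
E
```

```text
[ 429.96753155 -179.26936967  181.63224579] [  6.09666466 -11.6776238   -6.65144667] [ -7.55519371 -10.74186114   6.7312278 ] [-1.69412393 -1.01356762 -0.10161271]
-50.573707916866
[]
[(0.7, [256.1, 234.1]), (0.58, [166.0, 237.5])]
```

View pics/end.png

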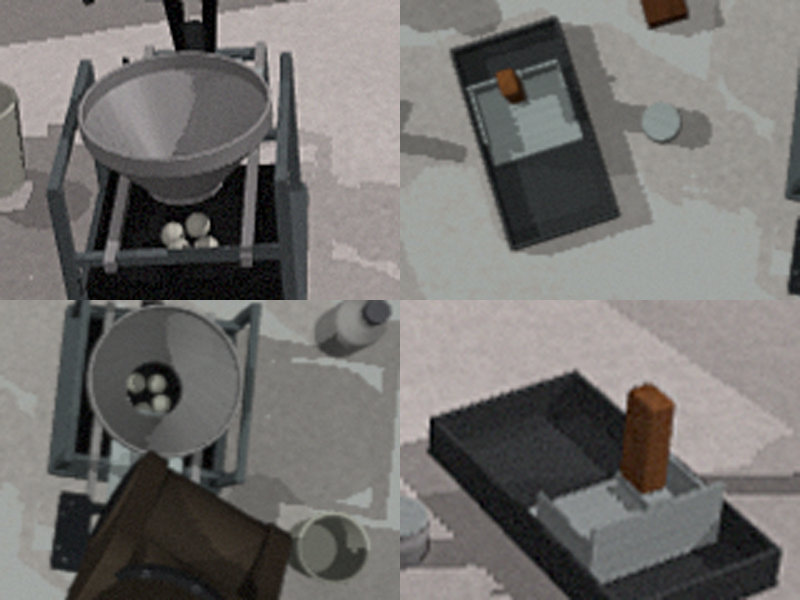

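Request:
jog_arm(
  motion=[
    [0, 0, 0, 1.5, 0, 0, 0],
    [0, 0, 0, 0, 0, 0, 0],
    [0, 0, 0, 0, 0, 0, 0],
    [0, 0, 0, 0, 0, 0, 0],
  ],
)

```text
t: 22.82
eef_pos: [428.7, -179.1, 181.6]
tcp_rot: [-3.138, 0.005, 3.009]
ft_force: [7.3, -13.4, -6.0]
opening: 0.186
grip_force: 30.0
```

```bash
python3 - <<'E'
from h import *
p,R=cur();s=env.state();print(p,s["ft_force"],s["grip_force"],s["opening"])
# gate crossbar / hopper yaw from rails in the arm-away picture
c=dict(np.load("t2.npz"));P=cloud(c).reshape(-1,3)
for sg in(1,-1):
    best=None
    for y in range(-10,1):
        pass
    q=P[(abs(P[:,2]-85)<6)&(P[:,0]>375)&(P[:,0]<470)]
    q=q[abs((q[:,1]+195.8)+0.12*(q[:,0]-580.7)-sg*50)<9]
    if len(q)>10: print(sg,len(q),np.degrees(np.arctan(np.polyfit(q[:,0],q[:,1],1)[0])),q.mean(0))
E
```

```text
[ 428.69836099 -179.12580144  181.61040479] [  7.28491462 -13.38065408  -5.98050008] 29.997009336948395 0.18580654473655242
1 141 -5.8981322131070675 [ 421.89335145 -128.90948865   84.04134666]
-1 143 -6.032920932884728 [ 422.48353503 -229.27864985   84.58162986]
```

```bash
python3 -c "
from cell import env
print(env.job_done())"
```

```text
the job is handed in; nothing more can be done
None
```

I handed the job in at about 23 s of the 61 s. All four balls are in the pan, the scoop stands upright in the tray and is released, and the gripper holds the gate about 52 mm out. I put the fin mark at 52–53 mm from the pictures, but the arm hid post and fin at the end and the hand-in returned no verdict.

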